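Pack the snack tins into the birch caddy

ROBOT

A 6-joint arm with a two-finger parallel gripper is mounted at the origin on the work surface. World frame = base frame: x ahead of the robot, y to its left, z up, the work surface at z = 0. Lengths are in mm, angles in degrees, forces in N, time in s.
With the tool pointing down it reaches from about 350 to 850 mm from the base axis. Payload 8.1 kg.
Tool frame: the origin (TCP) lies midway between the tips of the shut fingers; the grasp point (between the pads) lies 19 mm behind it; z points along the fingers, y is the direction in which the jaws open and shut (so a half turn about z gives the same grasp; the last joint's range is limited). The gripper opens to 85 mm and grips with 20 to 120 N. Pads are 22 mm wide; open, the fingers measure 114 mm over their backs; the gripper's body (76 mm by 85 mm) begins 54 mm behind the grasp point. The pads swing forward as they close: fully open they stand 13 mm farther back than shut.
Start: joints at [-71.127, 7.471, 85.268, -0, 87.261, -4.893], TCP at [241.824, -549.114, 231.292] pointing down, gripper open.
Joint ranges: [-169.43, 169.43], [-51.17, 129.36], [1.28, 143.12], [-76.62, 256.62], [0, 156.53], [-152.29, 152.29]. Speed limits (degrees/s): [136.94, 136.94, 159.86, 180, 180, 180].

INTERFACE

Orientations are given as [roll, pitch, yaw] about the fixed x, y, z axes, in that order (R = Rz(yaw) Ry(pitch) Rx(roll)).
In Python, from bench import telemetry, snapshot, camera_params, job gives the robot as it stands. The module is installed in compiled form; this text tells all that it offers.
- The arm moves only by the shell command python3 -m jog 'ROWS' [FORCE]. ROWS is JSON, a list that holds one entry, the list of rows, each a list of 7 numbers: the shift along the tool's x, y, z in units of 50 mm (1.0 is 50 mm), then the turn, a rotation vector about the tool's x, y, z in units of 2 pi rad (1.0 is 2 pi rad), then the opening, from 0 (shut) to 1 (fully open). In form: [[[dx, dy, dz, rx, ry, rz, claw], ...]]. A call has 1 to 12 rows; each row shifts and turns the commanded pose from where the row before left it, along the tool's axes as they then stand; what a row does not reach is not made up. A row lasts 1/8 s, in which the tool goes at most 62.5 mm and 10.7 degrees, less where a joint would pass 70% of its speed; a pose out of reach is approached as far as the arm can. A call with a number of a shift or a turn outside -1 to 1 is refused whole. A call with a gripper value outside its range is refused whole. The fingers move at their own pace and stop on an object; FORCE is the grip in N (left out, the last holds). Time passes only in rows, so rows that do not move let the fingers close. It gives the time, the measured TCP pose, the force and the opening at its end, in the units of the state.
- telemetry.sense(): the state, without advancing time (a new reading comes with each control period).
- snapshot(name): name is "scene" or "side" or "wrist"; returns (picture, depth): 420x560x3 uint8, red, green, blue; 420x560 float32, mm along the optical axis (not along the pixel's ray), 0 where there is no reading.
- camera_params(name): a dict with "K" (3x3 intrinsics, pixels), "extrinsics" (4x4, takes a point from camera to world coordinates). Camera axes: x right, y down, z forward; pixel columns grow to the right and rows downward; lengths in mm; the calibration is good to about 2 mm. A picture is of the moment at which its call begins: read the wrist's pose just before it. camera_params takes no time and is no camera call; for the wrist camera it gives the pose at the moment of the call.
- job.hand_in(): hands the job in, once; it reports no verdict.
The state is a dict: "time": time; "joint_pos": joint angles; "qd": joint speeds; "joint_efforts": joint torques, N m; "tool_pos": TCP position; "tcp_rot": TCP orientation; "ft_force": force on the tool from outside, world axes, zero at the start; "wrist_torque": the same for the moment, N m; "finger_gap": finger opening in mm.
Only numpy, scipy, OpenCV 4.12 (cv2) and the standard library are available. Lean on these libraries where they do the work, as an engineer would, in place of code of your own. Each camera call takes 0.05 s, during which the arm holds its last target. There are 200 camera calls.

TASK

Turn both wooden turn buttons on the caddy fully aside, lift the freed plywood panel out by its handle and lay it flat on the cork mat. Then put every steel snack tin on the counter down in the caddy's well, and finally press both end flaps down until they snap shut and stay shut. Leave the toddler cup and the spoon where they are.

Things in the scene. Friction and masses are not known exactly. Their poses are not given: they have to be found in the camera images.
- caddy: fixed wooden caddy in front of the robot, 209 mm (its x) x 373 mm (its y); origin at the centre of its underside, -x side towards the robot. Its well is 130 mm (x) x 290 mm (y), centred, floor 6 mm above the counter; a ledge at 58 mm carries the panel, inside a frame lip 66 mm high (opening 153 x 313 mm).
- panel: loose plywood panel, 148 mm (its x) x 308 mm (its y) x 8 mm, 0.25 kg, lying in the caddy's frame over the well, its axes as the caddy's. Origin at the centre of its underside. On top a bridge handle: a bar along y, 90 mm long, 14 mm wide and 14 mm high, its centre 42 mm above the origin, on posts at y +-36 mm.
- mat: fixed flat cork mat on the counter to the robot's left, 360 mm (its x) x 210 mm (its y) x 4 mm; origin at the centre of its underside.
- near_button (a joint): turn button on the caddy's long rim nearest the robot, one end over the panel. Radians: 0 = straight across the frame edge (along the caddy's x), positive anticlockwise from above, range -1.6 to 1.6; starts within 0.25 of 0; friction 0.05 N m, stays where left. The panel can pass once it is turned at least 1.2 either way (about parallel to the edge).
- far_button (a joint): the same turn button on the caddy's far long rim. Radians: 0 = straight across the frame edge (along the caddy's x), positive anticlockwise from above, range -1.6 to 1.6; starts within 0.25 of 0; friction 0.05 N m, stays where left. The panel can pass once it is turned at least 1.2 either way (about parallel to the edge).
- near_pivot (a point): pivot axis of near_button, a dark wood bar 64 mm long, 14 mm wide and 20 mm high, pivoted at its middle, its underside 1.5 mm over rim and panel; the point is at the top of the bar (87.5 mm above the counter); fixed to the caddy at x -92, y -50 mm.
- far_pivot (a point): pivot axis of far_button, a dark wood bar 64 mm long, 14 mm wide and 20 mm high, pivoted at its middle, its underside 1.5 mm over rim and panel; the point is at the top of the bar (87.5 mm above the counter); fixed to the caddy at x +92, y +50 mm.
- left_flap (a joint): dark wood keeper flap at the caddy's +y end, 100 mm (along the caddy's x), 62 mm from hinge to free edge, 7 mm thick; its hinge runs along the caddy's x. Radians: 0 = shut, level on the rim; 1.57 upright; 1.9 = leaning outwards; starts 1.45 to 1.85. A light spring pushes it open; from 0.7 down a catch resists (about 5 N at the free edge), and below 0.3 it snaps shut and is held.
- right_flap (a joint): the same flap at the caddy's -y end. Radians: 0 = shut, level on the rim; 1.57 upright; 1.9 = leaning outwards; starts 1.45 to 1.85. A light spring pushes it open; from 0.7 down a catch resists (about 5 N at the free edge), and below 0.3 it snaps shut and is held.
- left_hinge (a point): middle of the left flap's hinge axis, 72.5 mm above the counter, on the caddy at y +164 mm; the shut flap reaches from here towards the well.
- right_hinge (a point): middle of the right flap's hinge axis, 72.5 mm above the counter, on the caddy at y -164 mm; the shut flap reaches from here towards the well.
- left_edge (a point): middle of the left flap's free edge, 62 mm from the hinge.
- right_edge (a point): middle of the right flap's free edge, 62 mm from the hinge.
- tin1: closed steel snack tin, a rounded block 62 mm (its x) x 46 mm (its y) x 46 mm (its z), about 0.12 kg, standing on the counter to the robot's right at any yaw; origin at the centre of the block. Absent in some starts (None).
- tin2: closed steel snack tin, a rounded block 62 mm (its x) x 46 mm (its y) x 46 mm (its z), about 0.12 kg, standing on the counter to the robot's right at any yaw; origin at the centre of the block. Absent in some starts (None).
- tin3: closed steel snack tin, a rounded block 62 mm (its x) x 46 mm (its y) x 46 mm (its z), about 0.12 kg, standing on the counter to the robot's right at any yaw; origin at the centre of the block. Absent in some starts (None).
- tin4: closed steel snack tin, a rounded block 62 mm (its x) x 46 mm (its y) x 46 mm (its z), about 0.12 kg, standing on the counter to the robot's right at any yaw; origin at the centre of the block. Absent in some starts (None).
- cup: open steel toddler cup, 85 mm high, 68 mm wide at the rim, standing to the right beyond the tins; origin at the centre of its underside. Leave alone.
- spoon: orange spoon 150 mm long lying beyond the caddy; leave alone.

How it is judged (in metres and radians):
On the way, in this order (a step that is already met when the one before it is completed fails the run):
1. both turn buttons are turned aside (at least 1.2 rad) while the panel still lies in its frame ((value of joint near_button above 1.2 rad or value of joint near_button below -1.2 rad) and (value of joint far_button above 1.2 rad or value of joint far_button below -1.2 rad) and z of panel in the frame of caddy below 0.075 m and horizontal distance between panel and caddy below 0.02 m), for 0.2 s.
2. the panel lies flat on the cork mat, let go (horizontal distance between panel and mat below 0.08 m and height (world z) of panel below 0.02 m and angle between panel's own z axis and vertical below 0.1 rad and linear speed of panel below 0.03 m/s and contact force between the fingers and panel below 0.1 N), for 0.3 s.
3. every tin is down in the well, let go (x of tin1 in the frame of caddy between -0.055 and 0.055 m and y of tin1 in the frame of caddy between -0.135 and 0.135 m and z of each of tin1, tin2, tin3, tin4 in the frame of caddy below 0.045 m and linear speed of each of tin1, tin2, tin3, tin4 below 0.03 m/s and x of tin2 in the frame of caddy between -0.055 and 0.055 m and y of tin2 in the frame of caddy between -0.135 and 0.135 m and x of tin3 in the frame of caddy between -0.055 and 0.055 m and y of tin3 in the frame of caddy between -0.135 and 0.135 m and x of tin4 in the frame of caddy between -0.055 and 0.055 m and y of tin4 in the frame of caddy between -0.135 and 0.135 m and contact force between the fingers and tin1 below 0.1 N and contact force between the fingers and tin2 below 0.1 N and contact force between the fingers and tin3 below 0.1 N and contact force between the fingers and tin4 below 0.1 N), for 0.3 s.
4. both flaps are snapped shut (value of joint each of left_flap, right_flap below 0.06 rad), for 0.2 s.
At the end, for the whole second after the job is handed in: Both flaps shut (within 0.06 rad), every tin at rest down in the well (its centre less than 45 mm above the counter), and the panel at rest flat on the cork mat, its centre within 80 mm of the mat's (all of step 4 and x of tin1 in the frame of caddy between -0.055 and 0.055 m and y of tin1 in the frame of caddy between -0.135 and 0.135 m and z of each of tin1, tin2, tin3, tin4 in the frame of caddy below 0.045 m and linear speed of each of tin1, tin2, tin3, tin4, panel below 0.03 m/s and x of tin2 in the frame of caddy between -0.055 and 0.055 m and y of tin2 in the frame of caddy between -0.135 and 0.135 m and x of tin3 in the frame of caddy between -0.055 and 0.055 m and y of tin3 in the frame of caddy between -0.135 and 0.135 m and x of tin4 in the frame of caddy between -0.055 and 0.055 m and y of tin4 in the frame of caddy between -0.135 and 0.135 m and horizontal distance between panel and mat below 0.08 m and height (world z) of panel below 0.02 m and angle between panel's own z axis and vertical below 0.1 rad); the robot touches nothing.
It fails at once if the cup is moved more than 50 mm or tipped (distance of cup from where it was at the start of the episode above 0.05 m or angle between cup's own z axis and vertical above 0.6 rad).
It fails at once if the spoon is moved more than 50 mm (distance of spoon from where it was at the start of the episode above 0.05 m).
Of tin1, tin2, tin3, tin4 only 2 to 4 are there at a start; the rules pass over those that are not, and their reading is None.
At some moment in a run one of tin1, tin2, tin3, tin4 may be knocked a few centimetres aside while the robot is not near it.
Once in a run the grip may slacken for a moment while it holds something.
It also fails if it takes over 210 s, if anything falls off the work surface, if the arm or the gripper's body presses on something with over 40 N, if the wrist force passes 120 N, or if a joint passes its speed limit or range.

## Working session

There is one attempt and no reset: what is moved stays moved. The work goes in short steps, Python scripts to look and compute and a shell command to move; the robot and the scene stay as the last step left them, time stands still between calls to the robot, and variables do not carry over. Pictures are saved under pics/ and viewed, about 12 in all and at most 16, crops included, and the job is handed in when it is done.

```bash
mkdir -p pics
cat > h.py <<'E'
import numpy as np, cv2
from bench import telemetry, snapshot, camera_params, job
from scipy.spatial.transform import Rotation as R
def cap(name,fn=None):
    P=camera_params(name); rgb,d=snapshot(name)
    if fn: cv2.imwrite('pics/'+fn,cv2.cvtColor(rgb,cv2.COLOR_RGB2BGR))
    return rgb,d,P
def cloud(d,P):
    K=np.array(P['K']);E=np.array(P['extrinsics']);v,u=np.indices(d.shape)
    p=np.stack([(u-K[0,2])/K[0,0]*d,(v-K[1,2])/K[1,1]*d,d,np.ones_like(d)],-1)@E.T
    p=p[...,:3]; p[d<=0]=np.nan
    return p
def st():
    s=telemetry.sense(); print({k:np.round(s[k],2).tolist() for k in('time','tool_pos','tcp_rot','ft_force','finger_gap','joint_pos')}); return s
E
python3 - <<'E'
from h import *
st()
a,d,P=cap('scene'); b,d2,P2=cap('side')
cv2.imwrite('pics/scene0.png',a[...,::-1]); cv2.imwrite('pics/side0.png',b[...,::-1])
np.savez('s0.npz',a=a,d=d,b=b,d2=d2)
for q in(P,P2): print(np.round(q['K'],1).tolist(),np.round(q['extrinsics'],3).tolist())
E
```

```text
{'time': 0.0, 'tool_pos': [241.65, -548.6, 230.29], 'tcp_rot': [-179.9, -0.01, 23.77], 'ft_force': [-0.17, -0.3, -1.23], 'finger_gap': 85.32, 'joint_pos': [-71.13, 7.51, 85.33, -0.0, 87.26, -4.89]}
[[430.0, 0.0, 280.4], [0.0, 430.0, 205.3], [0.0, 0.0, 1.0]] [[0.693, 0.579, -0.429, 1135.444], [0.721, -0.563, 0.404, -530.817], [-0.008, -0.59, -0.808, 1163.137], [0.0, 0.0, 0.0, 1.0]]
[[503.6, 0.0, 278.6], [0.0, 503.6, 218.6], [0.0, 0.0, 1.0]] [[-0.992, -0.065, 0.105, 452.513], [-0.123, 0.578, -0.806, 999.411], [-0.009, -0.813, -0.582, 834.393], [0.0, 0.0, 0.0, 1.0]]
```

View pics/scene0.png

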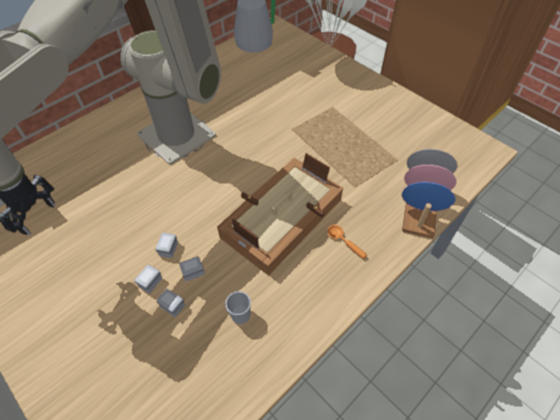

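View pics/side0.png

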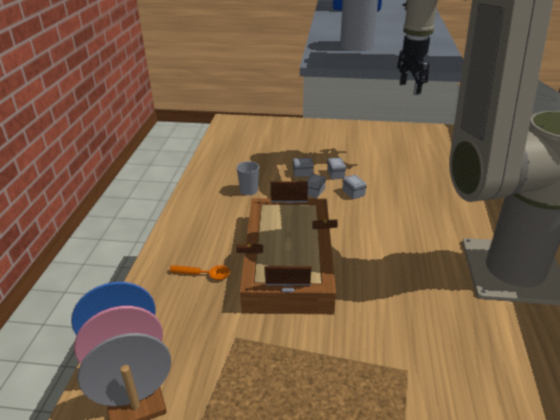

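Scene view: caddy at about (280,215) px, mat at (345,145), four tins at (167,243), (148,278), (192,268), (171,301), cup at (238,307) and spoon at (347,242). Both flaps are up. Next I'll rectify to a top-down map and measure.

```bash
cat > m.py <<'E'
from h import *
z=np.load('s0.npz')
# top-down colour and height maps, 1 px = 2 mm ; x 250..800 rows (up = +x), y 350..-500 columns (left = +y)
def topdown(sets,x0,x1,y0,y1,s=2.):
    H=np.full((int((x1-x0)/s),int((y1-y0)/s)),np.nan);C=np.zeros(H.shape+(3,),np.uint8)
    for rgb,d,P in sets:
        p=cloud(d,P).reshape(-1,3);c=rgb.reshape(-1,3)
        k=np.isfinite(p[:,0])&(p[:,2]<160);p=p[k];c=c[k]
        i=((x1-p[:,0])/s).astype(int);j=((y1-p[:,1])/s).astype(int)
        k=(i>=0)&(j>=0)&(i<H.shape[0])&(j<H.shape[1])
        for a,b,h,cc in zip(i[k],j[k],p[k,2],c[k]):
            if not H[a,b]>h: H[a,b]=h;C[a,b]=cc
    return H,C
if __name__=='__main__':
    Ps,Pd=camera_params('scene'),camera_params('side')
    for n,rgb,d,P in(('scene',z['a'],z['d'],Ps),('side',z['b'],z['d2'],Pd)):
        p=cloud(d,P);h=p[...,2]
        base=(p[...,0]>300)&(p[...,0]<800)
        m=base&(h>55)&(h<82)&(p[...,1]>-330)&(p[...,1]<300)
        print(n,'table z',np.nanmedian(h[base&(abs(h)<8)]))
        num,l,s,_=cv2.connectedComponentsWithStats(m.astype(np.uint8))
        for i in range(1,num):
            if s[i,4]>60:
                q=p[l==i];print('  hi',s[i,4],cv2.minAreaRect(q[:,:2].astype(np.float32)),np.percentile(q[:,2],[5,50,95]).round(0))
        m=base&(h>36)&(h<52)&(p[...,1]<-120)&(p[...,1]>-520)
        num,l,s,_=cv2.connectedComponentsWithStats(m.astype(np.uint8))
        for i in range(1,num):
            if s[i,4]>40:
                q=p[l==i];print('  lo',s[i,4],cv2.minAreaRect(q[:,:2].astype(np.float32)),np.median(q[:,2]).round(0))
        hsv=cv2.cvtColor(rgb,cv2.COLOR_RGB2HSV)
    H,C=topdown([(z['a'],z['d'],Ps),(z['b'],z['d2'],Pd)],300,820,-520,420,2)
    C=cv2.resize(C[...,::-1],None,fx=1.7,fy=1.7,interpolation=cv2.INTER_NEAREST)
    cv2.imwrite('pics/top0.png',C);print(C.shape)
E
python3 m.py
```

```text
scene table z -1.1791631569612946
  hi 5923 ((559.6835327148438, 19.921875), (235.78717041015625, 384.9109802246094), 2.266094446182251) [60. 65. 70.]
  hi 205 ((715.1226806640625, -295.2290954589844), (64.2606201171875, 65.09562683105469), 49.87255859375) [57. 70. 82.]
  lo 139 ((578.2244262695312, -164.34707641601562), (214.20791625976562, 34.45759963989258), 14.963081359863281) 44.0
  lo 283 ((396.083251953125, -317.7196350097656), (47.560218811035156, 63.05301284790039), 34.55280685424805) 44.0
  lo 317 ((513.3450927734375, -310.080810546875), (61.727718353271484, 49.63007736206055), 69.46150970458984) 44.0
  lo 329 ((453.1451110839844, -421.4850158691406), (49.582542419433594, 62.57785415649414), 18.235078811645508) 44.0
  lo 359 ((559.0216064453125, -417.6153259277344), (64.24419403076172, 47.00502014160156), 12.416370391845703) 44.0
  lo 70 ((701.7658081054688, -287.0823669433594), (55.85520553588867, 27.276227951049805), 59.2983283996582) 44.0
side table z 2.1436237366438604
  hi 125 ((717.4088134765625, -314.15887451171875), (57.57278060913086, 29.972301483154297), 8.4416809
[... 165 characters left out ...]
.010498046875, 22.971282958984375), (238.1225128173828, 391.6369934082031), 1.0145916938781738) [63. 67. 74.]
  lo 194 ((558.7804565429688, -412.8959045410156), (63.82115936279297, 54.64173889160156), 17.438085556030273) 46.0
  lo 184 ((450.5256652832031, -414.8510437011719), (47.69374084472656, 68.9588623046875), 15.151118278503418) 47.0
  lo 197 ((511.611083984375, -305.6824035644531), (70.33405303955078, 45.933570861816406), 72.32487487792969) 47.0
  lo 234 ((394.1326599121094, -309.71087646484375), (49.44656753540039, 65.51356506347656), 34.50623321533203) 47.0
  lo 82 ((712.4741821289062, -273.4602355957031), (57.85020446777344, 28.038774490356445), 7.900608539581299) 44.0
(442, 799, 3)
```

View pics/top0.png

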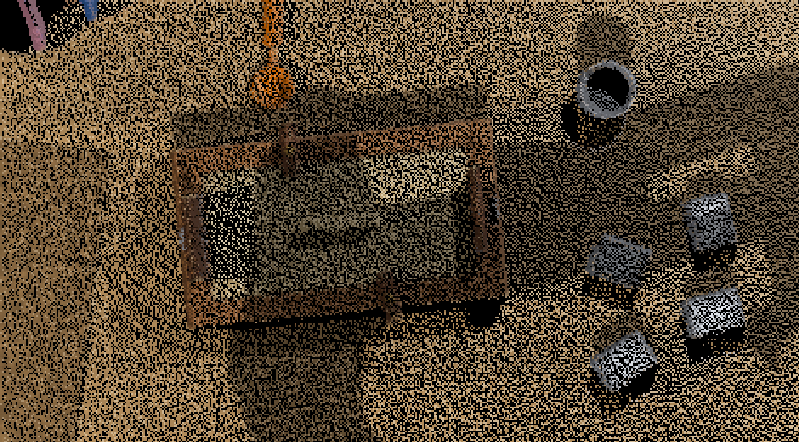

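```bash
cat > fit.py <<'E'
from h import *
from scipy.optimize import minimize
def fitrect(p,w,h,x0):
    """rect w x h (mm, x,y) covering points p(N,2); soft edge score"""
    def f(q):
        c,s=np.cos(q[2]),np.sin(q[2]);d=p-q[:2];a=abs(d@[c,s])-w/2;b=abs(d@[-s,c])-h/2
        m=np.maximum(a,b);return -np.mean(1/(1+np.exp(np.clip(m,-50,50)/1.5)))
    best=min((minimize(f,[x0[0]+dx,x0[1]+dy,t],method='Nelder-Mead',options=dict(xatol=1e-3,fatol=1e-6,initial_simplex=[[x0[0]+dx,x0[1]+dy,t],[x0[0]+dx+8,x0[1]+dy,t],[x0[0]+dx,x0[1]+dy+8,t],[x0[0]+dx,x0[1]+dy,t+.1]])) for t in np.atleast_1d(x0[2]) for dx in(-4,4) for dy in(-4,4)),key=lambda r:r.fun)
    return best.x,best.fun
def bp(uv,zz,P):
    K=np.array(P['K']);E=np.array(P['extrinsics']);r=E[:3,:3]@np.linalg.solve(K,[uv[0],uv[1],1]);o=E[:3,3];return o+r*(zz-o[2])/r[2]
E
python3 - <<'E'
from fit import *
z=np.load('s0.npz');Ps,Pd=camera_params('scene'),camera_params('side')
for n,d,P,dz in(('scene',z['d'],Ps,-1.2),('side',z['d2'],Pd,2.1)):
    p=cloud(d,P)-[0,0,dz];h=p[...,2]
    q=p[(h>52)&(h<70)&(p[...,0]>400)&(p[...,0]<720)&(p[...,1]>-190)&(p[...,1]<240)][:,:2]
    x,f=fitrect(q,209,373,(565,22,.08));print(n,x[:2].round(1),np.degrees(x[2]).round(2),f,len(q))
    # button and handle points above 79mm
    c,s=np.cos(x[2]),np.sin(x[2])
    loc=np.stack([(p[...,:2]-x[:2])@[c,s],(p[...,:2]-x[:2])@[-s,c],h],-1)
    for nm,X,Y in(('near',-92,-50),('far',92,50)):
        m=(abs(loc[...,0]-X)<40)&(abs(loc[...,1]-Y)<40)&(loc[...,2]>80)&(loc[...,2]<92)
        w=loc[m][:,:2].astype(np.float32);print(nm,len(w),cv2.minAreaRect(w))
        v=np.linalg.svd(w-w.mean(0))[2][0];print('  ang',np.degrees(np.arctan2(v[1],v[0])),w.mean(0))
    m=(abs(loc[...,0])<40)&(abs(loc[...,1])<80)&(loc[...,2]>100)&(loc[...,2]<115);w=loc[m][:,:2];print('handle',len(w),w.mean(0) if len(w) else'')
    for nm,sg in(('L',1),('R',-1)):
        m=(abs(loc[...,0])<52)&(abs(loc[...,1]-sg*164)<40)&(loc[...,2]>85)&(loc[...,2]<145);w=loc[m]
        print('flap',nm,len(w),w.mean(0).round(1),[w[(w[:,2]>a)&(w[:,2]<a+10),1].mean().round(1) for a in(85,100,120)])
for uv in((292,133),(333,109),(397,157),(357,182)): print('mat',bp(uv,4,Ps).round(0))
E
```

```text
scene [559.7  16.2] 5.83 -0.9733718155864672 5598
near 87 ((-94.35557556152344, -47.392601013183594), (65.81836700439453, 16.84908676147461), 5.254891395568848)
  ang 6.96294 [-92.17966  -48.391457]
far 93 ((90.32272338867188, 53.36699676513672), (17.834688186645508, 64.5030746459961), 88.96045684814453)
  ang -2.0628414 [91.455185 51.09918 ]
handle 120 [-0.05559354  0.10952752]
flap L 373 [ -0.  173.7 111.6] [np.float64(168.8), np.float64(172.0), np.float64(176.6)]
flap R 276 [   0.7 -162.9  116.1] [np.float64(-163.6), np.float64(-163.3), np.float64(-163.7)]
side [556.8  27.3] 5.8 -0.9784313368209138 6945
near 125 ((-91.83133697509766, -54.899417877197266), (62.86968231201172, 21.530685424804688), 5.607532024383545)
  ang 6.044895 [-92.4076  -52.44023]
far 147 ((92.38340759277344, 46.159366607666016), (62.10451126098633, 16.26795196533203), 1.2286710739135742)
  ang -179.82388 [91.109474 47.249416]
handle 129 [ 0.96692632 -0.45551509]
flap L 693 [ -0.  170.5 111.8] [np.float64(165.7), np.float64(169.4), np.float64(173.8)]
flap R 615 [  -0.6 -167.1  111.4] [np.float64(-167.2), np.float64(-167.0), np.float64(-166.6)]
mat [305. 317.   4.]
mat [323. 529.   4.]
mat [658. 503.   4.]
mat [632. 309.   4.]
```

```bash
cat > plan.py <<'E'
# python3 plan.py x y z yaw [mm/row]: from the measured pose, tool-down: prints turn (units), then shift after the turn (units)
import sys
from h import *
def plan(x,y,z,yaw,step=45):
    s=telemetry.sense();p=np.array(s['tool_pos']);r=R.from_euler('xyz',s['tcp_rot'],degrees=True)
    t=R.from_euler('xyz',[180,0,yaw],degrees=True);w=(r.inv()*t).as_rotvec()/(2*np.pi)
    v=t.inv().apply(np.array([x,y,z])-p);n=max(1,int(np.ceil(np.linalg.norm(v)/step)));k=max(1,int(np.ceil(np.linalg.norm(w)/.028)))
    print('at',p.round(1),np.round(s['tcp_rot'],1),'| turn x%d'%k,(w/k).round(4),'| shift total',(v/50).round(3),'x%d'%n,(v/50/n).round(3))
if __name__=='__main__': plan(*map(float,sys.argv[1:]))
E
python3 plan.py 470 22 340 95.8
```

```text
at [ 241.7 -548.6  230.3] [-179.9   -0.    23.8] | turn x8 [-0.    -0.    -0.025] | shift total [10.892  5.696 -2.193] x14 [ 0.778  0.407 -0.157]
```

```bash
python3 -m jog '[[[0,0,-0.2,0,0,-0.025,1],[0,0,-0.2,0,0,-0.025,1],[0,0,-0.2,0,0,-0.025,1],[0,0,-0.2,0,0,-0.025,1],[0,0,-0.2,0,0,-0.025,1],[0,0,-0.2,0,0,-0.025,1],[0,0,-0.2,0,0,-0.025,1],[0,0,-0.2,0,0,-0.025,1]]]'
python3 -m jog '[[[0.778,0.407,-0.05,0,0,0,1],[0.778,0.407,-0.05,0,0,0,1],[0.778,0.407,-0.05,0,0,0,1],[0.778,0.407,-0.05,0,0,0,1],[0.778,0.407,-0.05,0,0,0,1],[0.778,0.407,-0.05,0,0,0,1],[0.778,0.407,-0.05,0,0,0,1]]]'
python3 -m jog '[[[0.778,0.407,-0.05,0,0,0,1],[0.778,0.407,-0.05,0,0,0,1],[0.778,0.407,-0.05,0,0,0,1],[0.778,0.407,-0.05,0,0,0,1],[0.778,0.407,-0.05,0,0,0,1],[0.778,0.407,-0.05,0,0,0,1],[0.778,0.407,-0.05,0,0,0,1],[0,0,0,0,0,0,1],[0,0,0,0,0,0,1]]]'
python3 - <<'E'
from h import *
st();a,d,P=cap('wrist','w1.png');np.savez('w1.npz',a=a,d=d,K=P['K'],E=P['extrinsics']);print(np.round(P['extrinsics'],3).tolist(),P['K'])
E
```

```text
time: 1.1
tool_pos: [241.8, -548.9, 311.0]
tcp_rot: [-180.0, -0.1, 96.1]
ft_force: [-0.8, -0.4, -0.4]
finger_gap: 85.2
time: 1.98
tool_pos: [356.4, -262.4, 328.5]
tcp_rot: [-180.0, -0.0, 95.8]
ft_force: [0.2, 0.2, 0.8]
finger_gap: 85.2
time: 3.1
tool_pos: [470.3, 21.2, 345.8]
tcp_rot: [-179.9, 0.0, 95.8]
ft_force: [0.1, -0.8, -0.4]
finger_gap: 85.5
{'time': 3.1, 'tool_pos': [470.27, 21.2, 345.85], 'tcp_rot': [-179.94, 0.02, 95.81], 'ft_force': [0.08, -0.75, -0.42], 'finger_gap': 85.54, 'joint_pos': [-3.64, -13.7, 93.86, -0.03, 99.91, -9.46]}
[[0.995, 0.097, 0.028, 463.219], [0.101, -0.954, -0.283, 93.457], [-0.001, 0.285, -0.959, 489.249], [0.0, 0.0, 0.0, 1.0]] [[340.89561179   0.         282.42694387]
 [  0.         340.89561179 206.48654117]
 [  0.           0.           1.        ]]
```

View pics/w1.png

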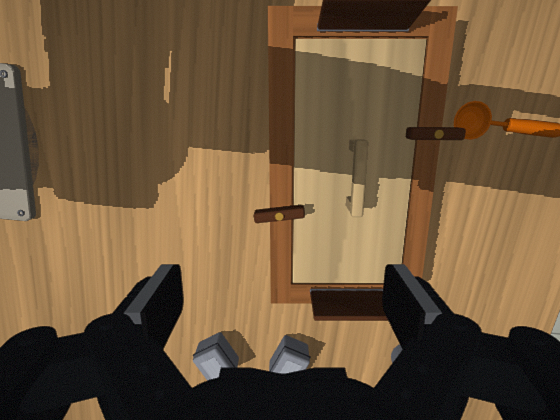

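Wrist view: near pivot at pixel (279,216), far pivot at (439,134), handle bar from about (360,142) to (357,215). The spoon bowl lies just outside the far button.

```bash
python3 - <<'E'
from fit import *
w=np.load('w1.npz');P=dict(K=w['K'],extrinsics=w['E']);p=cloud(w['d'],P);h=p[...,2]
print('table',np.nanmedian(h[abs(h)<10]))
n,f=bp((279,216),87.5,P),bp((439,134),87.5,P);v=(f-n)[:2];print(n,f,'dist',np.hypot(*v),'exp',np.hypot(184,100),'yaw',np.degrees(np.arctan2(v[1],v[0])-np.arctan2(100,184)),'centre',(n+f)[:2]/2)
for nm,q in(('near',n),('far',f)):
    m=(np.hypot(p[...,0]-q[0],p[...,1]-q[1])<45)&(h>79)&(h<95);a=p[m][:,:2];v=np.linalg.svd(a-a.mean(0),full_matrices=False)[2][0];print(nm,a.mean(0),np.degrees(np.arctan2(v[1],v[0]))%180,np.median(p[m][:,2]))
m=(h>100)&(h<116)&(p[...,1]>-60)&(p[...,1]<100)&(abs(p[...,0]-560)<50);a=p[m];v=np.linalg.svd(a[:,:2]-a[:,:2].mean(0),full_matrices=False)[2][0];print('handle',a.mean(0),cv2.minAreaRect(a[:,:2].astype(np.float32)),np.degrees(np.arctan2(v[1],v[0]))%180)
m=(h>54)&(h<70)&(p[...,0]>420)&(p[...,0]<700);x,s=fitrect(p[m][:,:2],209,373,(560,20,.1));print('caddy',x[:2],np.degrees(x[2]),s)
E
python3 plan.py 472.5 -36 160 12
```

```text
table 0.7460037804528952
[471.76479776 -37.95865466  87.5       ] [645.99583738  79.9282466   87.5       ] dist 210.3658162760589 exp 209.41824180333478 yaw 5.559655010576564 centre [558.88031757  20.98479597]
near [471.61411121 -35.77202799] 12.500551524083676 87.79181614779492
far [642.55870509  80.68619745] 5.713079562399576 87.88682228468377
handle [557.45584222  23.10143048 106.996994  ] ((558.4933471679688, 21.8210506439209), (14.427000999450684, 89.19031524658203), 5.577832221984863) 95.71622898634433
caddy [557.81656093  23.2711331 ] 5.706628648990854 -0.9878928624593015
at [470.3  20.7 346. ] [-180.     0.    95.7] | turn x9 [-0.      0.      0.0258] | shift total [-0.193  1.119  3.719] x5 [-0.039  0.224  0.744]
```

```bash
python3 -m jog '[[[0,0,0,0,0,0.0258,0.6],[0,0,0,0,0,0.0258,0.6],[0,0,0,0,0,0.0258,0.6],[0,0,0,0,0,0.0258,0.6],[0,0,0,0,0,0.0258,0.6],[0,0,0,0,0,0.0258,0.6],[0,0,0,0,0,0.0258,0.6],[0,0,0,0,0,0.0258,0.6],[0,0,0,0,0,0.0258,0.6]]]' 25
python3 -m jog '[[[-0.04,0.224,0.744,0,0,0,0.6],[-0.04,0.224,0.744,0,0,0,0.6],[-0.04,0.224,0.744,0,0,0,0.6],[-0.04,0.224,0.744,0,0,0,0.6],[-0.04,0.224,0.744,0,0,0,0.6],[0,0,0,0,0,0,0.6],[0,0,0,0,0,0,0.6]]]'; python3 plan.py 471.7 -36.8 71 12.5
```

```text
time: 4.28
tool_pos: [470.3, 20.0, 346.3]
tcp_rot: [180.0, 0.0, 11.7]
ft_force: [-0.5, -0.1, -0.1]
finger_gap: 51.5
time: 5.15
tool_pos: [473.2, -36.0, 161.9]
tcp_rot: [180.0, -0.1, 12.1]
ft_force: [0.3, 0.2, 0.6]
finger_gap: 51.5
at [473.2 -36.  161.9] [ 1.80e+02 -1.00e-01  1.21e+01] | turn x1 [ 0.0001 -0.0002 -0.0011] | shift total [-0.032  0.009  1.819] x3 [-0.011  0.003  0.606]
```

```bash
python3 -m jog '[[[-0.01,0,0.6,0,0,0,0.6],[-0.01,0,0.6,0,0,0,0.6],[-0.01,0,0.6,0,0,0,0.6],[0,0,0,0,0,0,0.3],[0,0,0,0,0,0,0],[0,0,0,0,0,0,0],[0,0,0,0,0,0,0],[0,0,0,0,0,0,0],[0,0,0,0,0,0,0]]]'
python3 -m jog '[[[0,0,0,0,0,-0.0275,0],[0,0,0,0,0,-0.0275,0],[0,0,0,0,0,-0.0275,0],[0,0,0,0,0,-0.0275,0],[0,0,0,0,0,-0.0275,0],[0,0,0,0,0,-0.0275,0],[0,0,0,0,0,-0.0275,0],[0,0,0,0,0,-0.0275,0],[0,0,0,0,0,0,0]]]'
```

```text
time: 6.28
tool_pos: [473.1, -37.2, 73.0]
tcp_rot: [179.8, -0.2, 12.2]
ft_force: [0.8, -6.0, -1.1]
finger_gap: 13.1
time: 7.4
tool_pos: [471.5, -36.1, 72.9]
tcp_rot: [180.0, 0.0, 91.5]
ft_force: [-9.2, -0.4, 9.3]
finger_gap: 13.3
```

```bash
python3 -m jog '[[[0,0,0,0,0,0,0.5],[0,0,0,0,0,0,0.5],[0,0,0,0,0,0,0.5],[0,0,-0.7,0,0,0,0.5],[0,0,-0.8,0,0,0,0.5],[0,0,-0.8,0,0,0,0.5],[0,0,0,0,0,0,0.6]]]' 
python3 -m jog '[[[0,0,0,0,0,0.0265,0.6],[0,0,0,0,0,0.0265,0.6],[0,0,0,0,0,0.0265,0.6],[0,0,0,0,0,0.0265,0.6],[0,0,0,0,0,0.0265,0.6],[0,0,0,0,0,0.0265,0.6],[0,0,0,0,0,0.0265,0.6],[0,0,0,0,0,0.0265,0.6],[0,0,0,0,0,0.0265,0.6]]]'; python3 plan.py 644.9 80.8 160 5.7
```

```text
time: 8.28
tool_pos: [473.7, -36.2, 189.6]
tcp_rot: [179.6, 0.1, 91.4]
ft_force: [-0.4, 0.3, -0.6]
finger_gap: 51.6
time: 9.4
tool_pos: [470.6, -35.7, 184.1]
tcp_rot: [-180.0, 0.1, 5.2]
ft_force: [-0.4, -0.0, 1.3]
finger_gap: 51.1
at [470.6 -35.7 184.1] [-1.8e+02  1.0e-01  5.2e+00] | turn x1 [-0.0001  0.0003 -0.0014] | shift total [ 3.701 -1.972  0.481] x5 [ 0.74  -0.394  0.096]
```

```bash
python3 -m jog '[[[0.74,-0.394,0.096,0,0,-0.0014,0.6],[0.74,-0.394,0.096,0,0,0,0.6],[0.74,-0.394,0.096,0,0,0,0.6],[0.74,-0.394,0.096,0,0,0,0.6],[0.74,-0.394,0.096,0,0,0,0.6],[0,0,0,0,0,0,0.6],[0,0,0.58,0,0,0,0.6],[0,0,0.58,0,0,0,0.6],[0,0,0.58,0,0,0,0.6],[0,0,0,0,0,0,0.6],[0,0,0,0,0,0,0.6]]]'
python3 -m jog '[[[0,0,0,0,0,0,0.3],[0,0,0,0,0,0,0],[0,0,0,0,0,0,0],[0,0,0,0,0,0,0],[0,0,0,0,0,0,0],[0,0,0,0,0,0,0]]]'
python3 -m jog '[[[0,0,0,0,0,-0.0265,0],[0,0,0,0,0,-0.0265,0],[0,0,0,0,0,-0.0265,0],[0,0,0,0,0,-0.0265,0],[0,0,0,0,0,-0.0265,0],[0,0,0,0,0,-0.0265,0],[0,0,0,0,0,-0.0265,0],[0,0,0,0,0,-0.0265,0],[0,0,0,0,0,-0.0265,0],[0,0,0,0,0,0,0]]]'
```

```text
time: 10.78
tool_pos: [645.2, 80.9, 75.3]
tcp_rot: [180.0, -0.0, 6.0]
ft_force: [0.0, -1.2, -0.2]
finger_gap: 51.2
time: 11.52
tool_pos: [646.1, 80.4, 76.0]
tcp_rot: [179.9, -0.1, 6.0]
ft_force: [-1.1, -3.9, 6.3]
finger_gap: 12.9
time: 12.78
tool_pos: [644.6, 81.6, 76.0]
tcp_rot: [-180.0, -0.0, 92.0]
ft_force: [-8.1, -0.1, 12.0]
finger_gap: 12.9
```

```bash
python3 -m jog '[[[0,0,0,0,0,0,0.5],[0,0,0,0,0,0,0.5],[0,0,0,0,0,0,0.5],[0,0,-0.7,0,0,0,0.5],[0,0,-0.8,0,0,0,0.7],[0,0,-0.8,0,0,-0.0103,0.7],[0,0.4,-0.8,0,0,0,0.7],[-0.6,0.8,-0.2,0,0,0,0.7],[-0.4,0.6,0,0,0,0,0.7],[0,0,0,0,0,0,0.7],[0,0,0,0,0,0,0.7]]]' 60
python3 - <<'E'
from fit import *
a,d,P=cap('wrist','w2.png');np.savez('w2.npz',a=a,d=d,K=P['K'],E=P['extrinsics'])
p=cloud(d,P);h=p[...,2]
for nm,q in(('near',(471.7,-36.8)),('far',(644.9,80.8))):
    m=(np.hypot(p[...,0]-q[0],p[...,1]-q[1])<45)&(h>79)&(h<95);a=p[m][:,:2];v=np.linalg.svd(a-a.mean(0),full_matrices=False)[2][0];print(nm,len(a),a.mean(0),np.degrees(np.arctan2(v[1],v[0]))%180-5.65)
m=(h>101)&(h<116)&(p[...,1]>-60)&(p[...,1]<100)&(abs(p[...,0]-560)<50);a=p[m];print('handle',a.mean(0),cv2.minAreaRect(a[:,:2].astype(np.float32)))
E
python3 plan.py 558 22.3 120 95.7
```

```text
time: 14.15
tool_pos: [739.1, 40.4, 238.5]
tcp_rot: [-179.9, -0.0, 95.6]
ft_force: [0.2, 0.4, -0.5]
finger_gap: 60.0
near 266 [478.81594231 -48.90450369] 85.11932607169115
far 1380 [646.06924174  81.73134355] 86.2586154129062
handle [560.52140843  24.30260251 106.65692705] ((559.339111328125, 21.821855545043945), (15.064546585083008, 89.34429168701172), 5.371067047119141)
at [738.9  40.7 239. ] [-180.    -0.    95.6] | turn x1 [-0.0001 -0.     -0.0003] | shift total [-0.007 -3.638  2.381] x5 [-0.001 -0.728  0.476]
```

View pics/w2.png

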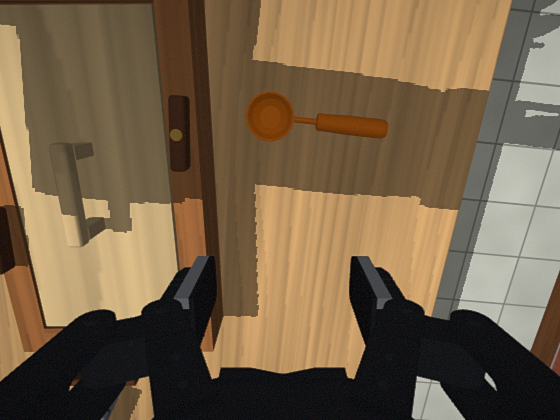

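```bash
python3 -m jog '[[[0.01,-0.72,0,0,0,0,0.7],[0.01,-0.72,0,0,0,0,0.7],[0,-0.72,0.4,0,0,0,0.7],[0,-0.72,0.4,0,0,0,0.7],[0,-0.72,0.4,0,0,0,0.7],[0,0,0.5,0,0,0,0.7],[0,0,0.5,0,0,0,0.7],[0,0,0.5,0,0,0,0.7],[0,0,0,0,0,0,0.7],[0,0,0,0,0,0,0.7]]]' 90
python3 plan.py 558.6 22 83 95.7
```

```text
time: 15.45
tool_pos: [560.6, 24.1, 105.7]
tcp_rot: [179.9, 0.0, 95.6]
ft_force: [-0.2, 1.1, -0.0]
finger_gap: 60.0
at [560.6  24.1 105.7] [179.9   0.   95.6] | turn x1 [ 0.0003  0.     -0.0002] | shift total [-0.037 -0.043  0.454] x1 [-0.037 -0.043  0.454]
```

```bash
python3 -m jog '[[[-0.037,-0.043,0.25,0,0,0,0.7],[0,0,0.2,0,0,0,0.7],[0,0,0,0,0,0,0.3],[0,0,0,0,0,0,0],[0,0,0,0,0,0,0],[0,0,0,0,0,0,0],[0,0,0,0,0,0,0],[0,0,0,0,0,0,0]]]'
python3 -m jog '[[[0,0,-0.15,0,0,0,0],[0,0,-0.3,0,0,0,0],[0,0,-0.4,0,0,0,0],[0,0,-0.4,0,0,0,0],[0,0,-0.4,0,0,0,0],[0,0,-0.4,0,0,0,0],[0,0,-0.2,0,0,0,0],[0,0,0,0,0,0,0]]]'; python3 plan.py 480 415 200 177 40
```

```text
time: 16.45
tool_pos: [558.7, 21.7, 82.3]
tcp_rot: [179.9, 0.0, 95.6]
ft_force: [0.1, 0.7, 2.6]
finger_gap: 12.3
time: 17.45
tool_pos: [558.8, 21.6, 195.3]
tcp_rot: [179.9, 0.0, 95.6]
ft_force: [-0.6, 1.0, -1.8]
finger_gap: 12.2
at [558.8  21.6 195.3] [179.9   0.   95.6] | turn x9 [ 0.      0.     -0.0251] | shift total [ 1.985  7.775 -0.094] x11 [ 0.18   0.707 -0.009]
```

```bash
python3 -m jog '[[[0,0,0,0,0,-0.012,0],[0,0,0,0,0,-0.0205,0],[0,0,0,0,0,-0.0205,0],[0,0,0,0,0,-0.0205,0],[0,0,0,0,0,-0.0205,0],[0,0,0,0,0,-0.0205,0],[0,0,0,0,0,-0.0205,0],[0,0,0,0,0,-0.0205,0],[0,0,0,0,0,-0.0205,0],[0,0,0,0,0,-0.0205,0],[0,0,0,0,0,-0.0205,0],[0,0,0,0,0,-0.009,0]]]'
python3 -m jog '[[[0.1,0.4,0,0,0,0,0],[0.18,0.7,0,0,0,0,0],[0.18,0.7,0,0,0,0,0],[0.18,0.7,0,0,0,0,0],[0.18,0.7,0,0,0,0,0],[0.18,0.7,0,0,0,0,0],[0.18,0.7,0,0,0,0,0],[0.18,0.7,0,0,0,0,0],[0.18,0.7,0,0,0,0,0],[0.18,0.7,0,0,0,0,0],[0.18,0.7,0,0,0,0,0],[0.1,0.4,0,0,0,0,0]]]'; python3 plan.py 480 415 30 177 40
python3 - <<'E'
from h import *
a,d,P=cap('scene','s1.png')
E
```

```text
time: 18.95
tool_pos: [557.5, 21.7, 192.8]
tcp_rot: [180.0, -0.1, 177.1]
ft_force: [-0.2, 0.3, -2.0]
finger_gap: 12.6
time: 20.45
tool_pos: [477.4, 418.4, 193.3]
tcp_rot: [-180.0, -0.1, 177.0]
ft_force: [-0.4, -1.2, -2.3]
finger_gap: 12.2
at [477.4 418.4 193.3] [-1.80e+02 -1.00e-01  1.77e+02] | turn x1 [-0.0001 -0.0002  0.    ] | shift total [-0.055 -0.066  3.267] x5 [-0.011 -0.013  0.653]
```

View pics/s1.png

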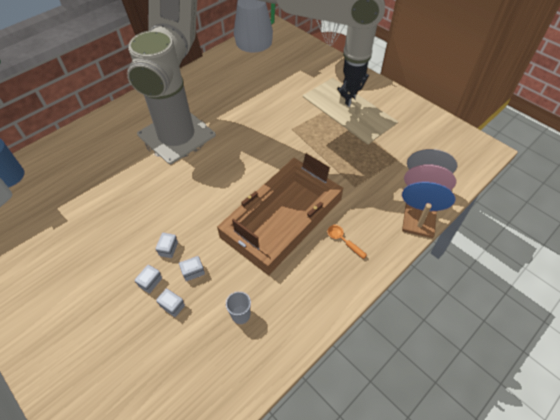

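The panel is held level above the mat at about (350,110), and the well is open. Now I'll lower it.

```bash
python3 -m jog '[[[0,0,0.4,0,0,0,0],[0,0,0.6,0,0,0,0],[0,0,0.6,0,0,0,0],[0,0,0.6,0,0,0,0],[0,0,0.5,0,0,0,0],[0,0,0.3,0,0,0,0],[0,0,0.15,0,0,0,0],[0,0,0.1,0,0,0,0],[0,0,0,0,0,0,0],[0,0,0,0,0,0,0]]]'
```

```text
time: 21.75
tool_pos: [479.7, 416.9, 32.8]
tcp_rot: [179.9, 0.1, 177.0]
ft_force: [-0.2, -0.9, -2.6]
finger_gap: 12.0
```

```bash
python3 -m jog '[[[0,0,0.05,0,0,0,0],[0,0,0.04,0,0,0,0],[0,0,0,0,0,0,0],[0,0,0,0,0,0,0.2],[0,0,0,0,0,0,0.6],[0,0,0,0,0,0,0.6],[0,0,0,0,0,0,0.6],[0,0,-0.3,0,0,0,0.6],[0,0,-0.7,0,0,0,0.6],[0,0,-1,0,0,0,0.6],[0,0,-1,0,0,0,0.6]]]'
python3 -m jog '[[[0,0,-0.9,0,0,0.028,0.8],[0,0,-0.9,0,0,0.028,0.8],[0,0,-0.3,0,0,0.028,0.8],[0,0,0,0,0,0,0.8],[0,0,0,0,0,0,0.8]]]'
python3 - <<'E'
from fit import *
st()
a,d,P=cap('scene','s2.png');p=cloud(d,P);h=p[...,2]+1.2
m=(h>7)&(h<18)&(p[...,1]>250)&(p[...,1]<600)&(p[...,0]>250)&(p[...,0]<720);print('panel',m.sum(),cv2.minAreaRect(p[m][:,:2].astype(np.float32)),np.median(h[m]))
Pd=camera_params('side');b,d2,_=cap('side')
dz={'scene':-1.2,'side':2.1}
for n,dd,PP in(('scene',d,P),('side',d2,Pd)):
    p=cloud(dd,PP)-[0,0,dz[n]];h=p[...,2]
    m=(h>38)&(h<52)&(p[...,1]<-180)&(p[...,1]>-520)&(p[...,0]>300)&(p[...,0]<800)
    num,l,s,c=cv2.connectedComponentsWithStats(m.astype(np.uint8))
    for i in range(1,num):
        if s[i,4]>60:
            q=p[l==i][:,:2];r=cv2.minAreaRect(q.astype(np.float32));x,f=fitrect(q,62,46,(*r[0],np.radians([0,45,90,135])));print(n,s[i,4],x[:2].round(1),np.degrees(x[2]).round(1)%180,round(f,2))
E
```

```text
time: 23.12
tool_pos: [479.1, 416.4, 179.9]
tcp_rot: [180.0, 0.0, 176.9]
ft_force: [0.8, 0.2, -0.2]
finger_gap: 51.0
time: 23.75
tool_pos: [478.8, 416.1, 281.4]
tcp_rot: [-179.9, -0.0, 146.9]
ft_force: [-0.1, 0.1, 0.1]
finger_gap: 68.3
{'time': 23.75, 'tool_pos': [478.76, 416.13, 281.37], 'tcp_rot': [-179.93, -0.03, 146.93], 'ft_force': [-0.1, 0.05, 0.07], 'finger_gap': 68.26, 'joint_pos': [36.37, 12.03, 75.01, 0.0, 93.04, -20.57]}
panel 2362 ((464.58355712890625, 441.29595947265625), (277.49310302734375, 407.7018127441406), 77.72765350341797) 11.49740067409557
scene 275 [ 397.  -317.1] 124.8 -0.92
scene 304 [ 514.6 -310.8] 69.7 -0.92
scene 338 [ 494.5 -427.5] 109.4 -0.92
scene 350 [ 559.9 -418.2] 14.2 -0.92
side 178 [ 393.1 -308.4] 121.8 -0.91
side 75 [ 710.4 -276. ] 21.1 -0.99
```

View pics/s2.png

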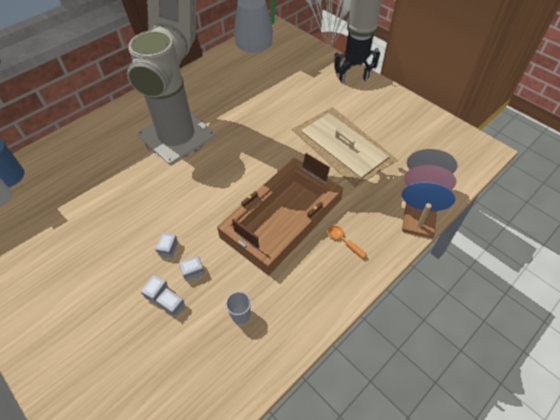

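The panel lies on the mat at about (345,145). One tin has been knocked from (148,278) to (154,288) px, next to the tin at (170,301). Going to look at the tins from above.

```bash
python3 -m jog '[[[0,0,0,0,0,0.028,0.8],[0,0,0,0,0,0.028,0.8],[0,0,0,0,0,0.028,0.8],[0,0,0,0,0,0.028,0.8],[0,0,0,0,0,0.028,0.8],[0,0,0,0,0,0,0.8]]]' >/dev/null; python3 plan.py 490 -400 270 96.5 46
```

```text
at [478.8 416.1 281. ] [-1.799e+02  1.000e-01  9.640e+01] | turn x1 [-0.0003  0.0002 -0.0001] | shift total [-16.243  -1.625   0.22 ] x18 [-0.902 -0.09   0.012]
```

```bash
python3 -m jog '[[[-0.9,-0.09,0.01,0,0,0,0.8],[-0.9,-0.09,0.01,0,0,0,0.8],[-0.9,-0.09,0.01,0,0,0,0.8],[-0.9,-0.09,0.01,0,0,0,0.8],[-0.9,-0.09,0.01,0,0,0,0.8],[-0.9,-0.09,0.01,0,0,0,0.8],[-0.9,-0.09,0.01,0,0,0,0.8],[-0.9,-0.09,0.01,0,0,0,0.8],[-0.9,-0.09,0.01,0,0,0,0.8]]]' >/dev/null
python3 -m jog '[[[-0.9,-0.09,0.01,0,0,0,0.8],[-0.9,-0.09,0.01,0,0,0,0.8],[-0.9,-0.09,0.01,0,0,0,0.8],[-0.9,-0.09,0.01,0,0,0,0.8],[-0.9,-0.09,0.01,0,0,0,0.8],[-0.9,-0.09,0.01,0,0,0,0.8],[-0.9,-0.09,0.01,0,0,0,0.8],[-0.9,-0.09,0.01,0,0,0,0.8],[-0.9,-0.09,0.01,0,0,0,0.8],[0,0,0,0,0,0,0.8],[0,0,0,0,0,0,0.8]]]'
cat > tins.py <<'E'
from fit import *
def tins(fn=None,zc=46):
    a,d,P=cap('wrist',fn);p=cloud(d,P);h=p[...,2];t=np.nanmedian(h[abs(h)<10]);h=h-t;print('table',t.round(1))
    m=(h>40)&(h<52)&(p[...,1]<-190);num,l,s,c=cv2.connectedComponentsWithStats(m.astype(np.uint8),connectivity=4)
    for i in range(1,num):
        if s[i,4]>300:
            q=p[l==i][:,:2];q=q[::max(1,len(q)//1500)];r=cv2.minAreaRect(q.astype(np.float32));x,f=fitrect(q,62,46,(*r[0],np.radians([0,45,90,135])));print(s[i,4],x[:2].round(1),'yaw',(np.degrees(x[2])%180).round(1),round(f,2),'minrect',np.round(r[0],1),np.round(r[1],0),round(r[2]),'px',c[i].round())
if __name__=='__main__':
    import sys;tins(*sys.argv[1:])
E
python3 tins.py w3.png
```

```text
time: 27.1
tool_pos: [487.4, -397.2, 272.5]
tcp_rot: [-180.0, -0.1, 96.5]
ft_force: [-0.6, 0.3, 0.1]
finger_gap: 68.9
table 0.7
2821 [ 395.9 -314.2] yaw 124.7 -0.93 minrect [ 395.  -314.3] [46. 62.] 35 px [203.  84.]
2761 [ 513.1 -307.8] yaw 69.7 -0.93 minrect [ 513.4 -307.7] [62. 46.] 70 px [317.  91.]
548 [ 729.8 -289.5] yaw 119.0 -1.0 minrect [ 732.6 -291.2] [24. 55.] 8 px [534.  99.]
2134 [ 492.2 -423.6] yaw 108.8 -0.94 minrect [ 492.3 -424.7] [46. 62.] 19 px [284. 197.]
2156 [ 558.  -415.1] yaw 12.7 -0.93 minrect [ 558.7 -416. ] [62. 46.] 13 px [343. 197.]
```

View pics/w3.png

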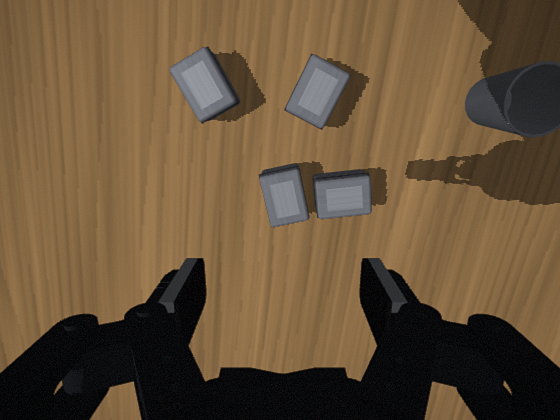

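Wrist view shows the four tins at (203,84), (317,91), (284,197) and (343,197) px; the last two nearly touch. I'll take the (343,197) tin first, since its jaw sides are free.

```bash
python3 -m jog '[[[0,0,0,0,0,0.026,0.8],[0,0,0,0,0,0.026,0.8],[0,0,0,0,0,0.026,0.8],[0,0,0,0,0,0.026,0.8],[0,0,0,0,0,0.026,0.8],[0,0,0,0,0,0.026,0.8],[0,0,0,0,0,0.026,0.8],[0,0,0,0,0,0.026,0.8],[0,0,0,0,0,0.025,0.8],[0,0,0,0,0,0,0.8]]]' 60; python3 plan.py 558.3 -415.5 9 12.7 46
```

```text
time: 28.4
tool_pos: [488.0, -396.4, 273.7]
tcp_rot: [180.0, -0.0, 12.6]
ft_force: [0.5, -0.7, 1.1]
finger_gap: 68.6
at [ 488.  -396.4  273.7] [180.   -0.   12.6] | turn x1 [ 0.     -0.0001 -0.0002] | shift total [1.287 0.681 5.294] x6 [0.215 0.114 0.882]
```

```bash
python3 -m jog '[[[0.64,0.34,0.5,0,0,0,0.8],[0.64,0.34,0.5,0,0,0,0.8],[0,0,0.8,0,0,0,0.8],[0,0,0.8,0,0,0,0.8],[0,0,0.8,0,0,0,0.8],[0,0,0.7,0,0,0,0.8],[0,0,0.5,0,0,0,0.8],[0,0,0.5,0,0,0,0.8],[0,0,0,0,0,0,0.8]]]'; python3 plan.py 558.3 -415.5 9 12.7 46
```

```text
time: 29.52
tool_pos: [555.9, -414.9, 15.5]
tcp_rot: [-179.8, 0.2, 12.7]
ft_force: [-0.7, 0.4, -0.0]
finger_gap: 68.2
at [ 555.9 -414.9   15.5] [-179.8    0.2   12.7] | turn x1 [-0.0007  0.0005 -0.    ] | shift total [0.044 0.023 0.131] x1 [0.044 0.023 0.131]
```

```bash
python3 -m jog '[[[0.044,0.023,0.13,0,0,0,0.8],[0,0,0,0,0,0,0.5],[0,0,0,0,0,0,0.3],[0,0,0,0,0,0,0.3],[0,0,0,0,0,0,0.3],[0,0,0,0,0,0,0.3]]]'
python3 -m jog '[[[0,0,-0.3,0,0,0,0.3],[0,0,-0.7,0,0,0,0.3],[0,0,-0.8,0,0,-0.026,0.3],[0,0,-0.8,0,0,-0.026,0.3],[0,0,-0.8,0,0,-0.026,0.3],[0,0,-0.3,0,0,-0.026,0.3],[0,0,0,0,0,-0.026,0.3],[0,0,0,0,0,-0.026,0.3],[0,0,0,0,0,-0.026,0.3],[0,0,0,0,0,-0.026,0.3],[0,0,0,0,0,-0.022,0.3],[0,0,0,0,0,0,0.3]]]';python3 plan.py 548.3 123.5 185 95.65 46
```

```text
time: 30.28
tool_pos: [560.6, -418.2, 13.2]
tcp_rot: [179.9, -0.1, 12.4]
ft_force: [-0.7, 0.7, 5.2]
finger_gap: 44.7
time: 31.78
tool_pos: [559.6, -417.6, 197.2]
tcp_rot: [-180.0, -0.0, 95.2]
ft_force: [1.3, -0.8, -1.0]
finger_gap: 45.2
at [ 559.6 -417.6  197.2] [-180.    -0.    95.2] | turn x1 [-0.     -0.     -0.0013] | shift total [10.791  0.84   0.244] x12 [0.899 0.07  0.02 ]
```

```bash
python3 -m jog '[[[0.9,0.07,0.02,0,0,-0.0013,0.3],[0.9,0.07,0.02,0,0,0,0.3],[0.9,0.07,0.02,0,0,0,0.3],[0.9,0.07,0.02,0,0,0,0.3],[0.9,0.07,0.02,0,0,0,0.3],[0.9,0.07,0.02,0,0,0,0.3],[0.9,0.07,0.02,0,0,0,0.3],[0.9,0.07,0.02,0,0,0,0.3],[0.9,0.07,0.02,0,0,0,0.3],[0.9,0.07,0.02,0,0,0,0.3],[0.9,0.07,0.02,0,0,0,0.3],[0.89,0.07,0.02,0,0,0,0.3]]]' >/dev/null
python3 -m jog '[[[0,0,0,0,0,0,0.3],[0,0,0,0,0,0,0.3]]]';python3 plan.py 548.3 123.5 21 95.65 46
```

```text
time: 33.52
tool_pos: [548.4, 123.1, 185.0]
tcp_rot: [180.0, 0.0, 95.6]
ft_force: [-0.4, -0.1, -1.5]
finger_gap: 45.0
at [548.4 123.1 185. ] [180.    0.   95.6] | turn x1 [ 0.      0.0001 -0.0001] | shift total [ 8.00e-03 -1.00e-03  3.28e+00] x4 [ 0.002 -0.     0.82 ]
```

```bash
python3 -m jog '[[[0,0,0.6,0,0,0,0.3],[0,0,0.7,0,0,0,0.3],[0,0,0.7,0,0,0,0.3],[0,0,0.6,0,0,0,0.3],[0,0,0.4,0,0,0,0.3],[0,0,0.25,0,0,0,0.3],[0,0,0,0,0,0,0.3],[0,0,0,0,0,0,0.3]]]'
python3 -m jog '[[[0,0,0.03,0,0,0,0.5],[0,0,0,0,0,0,0.72],[0,0,0,0,0,0,0.72],[0,0,0,0,0,0,0.72],[0,0,-0.4,0,0,0,0.72],[0,0,-0.8,0,0,0,0.72],[0,0,-0.9,0,0,0,0.72],[0,0,-0.9,0,0,0,0.72],[0,0,-0.5,0,0,0,0.72]]]'
python3 plan.py 492.2 -424 185 108.8 46
```

```text
time: 34.52
tool_pos: [549.5, 123.4, 23.5]
tcp_rot: [179.9, -0.0, 95.7]
ft_force: [0.2, 0.3, -0.8]
finger_gap: 45.1
time: 35.65
tool_pos: [549.9, 123.5, 200.9]
tcp_rot: [179.7, -0.0, 95.7]
ft_force: [1.3, 0.5, 0.1]
finger_gap: 61.4
at [549.9 123.5 200.9] [179.7  -0.   95.7] | turn x2 [ 0.0004  0.     -0.0182] | shift total [-9.995 -4.621  0.318] x12 [-0.833 -0.385  0.027]
```

```bash
python3 -m jog '[[[0,0,0,0,0,-0.0182,0.8],[0,0,0,0,0,-0.0182,0.8],[-0.83,-0.385,0.027,0,0,0,0.8],[-0.83,-0.385,0.027,0,0,0,0.8],[-0.83,-0.385,0.027,0,0,0,0.8],[-0.83,-0.385,0.027,0,0,0,0.8],[-0.83,-0.385,0.027,0,0,0,0.8],[-0.83,-0.385,0.027,0,0,0,0.8],[-0.83,-0.385,0.027,0,0,0,0.8],[-0.83,-0.385,0.027,0,0,0,0.8]]]' >/dev/null
python3 -m jog '[[[-0.83,-0.385,0.027,0,0,0,0.8],[-0.83,-0.385,0.027,0,0,0,0.8],[-0.83,-0.385,0.027,0,0,0,0.8],[-0.83,-0.385,0.027,0,0,0,0.8],[0,0,0.4,0,0,0,0.8],[0,0,0.4,0,0,0,0.8],[0,0,0,0,0,0,0.8],[0,0,0,0,0,0,0.8]]]';python3 plan.py 492.2 -424 10 108.8 46; python3 tins.py w4.png
```

```text
time: 37.9
tool_pos: [490.7, -421.5, 139.9]
tcp_rot: [180.0, -0.0, 108.9]
ft_force: [0.5, -0.3, -0.0]
finger_gap: 68.4
at [ 490.7 -421.5  139.9] [180.   -0.  108.9] | turn x1 [ 0.     -0.      0.0002] | shift total [-0.057  0.013  2.598] x3 [-0.019  0.004  0.866]
table 0.8
4377 [ 403.4 -326.6] yaw 23.9 -1.0 minrect [ 401.2 -323.3] [46. 41.] 35 px [198.  29.]
7168 [ 512.6 -308.4] yaw 69.5 -0.94 minrect [ 513.2 -308.4] [61. 46.] 70 px [372.  59.]
4942 [ 492.1 -423.6] yaw 108.8 -0.94 minrect [ 492.3 -424.3] [46. 61.] 19 px [283. 211.]
```

Tins unmoved. Descend and grip.

```bash
python3 -m jog '[[[-0.057,0.013,0.7,0,0,0,0.8],[0,0,0.7,0,0,0,0.8],[0,0,0.6,0,0,0,0.8],[0,0,0.4,0,0,0,0.8],[0,0,0.15,0,0,0,0.8],[0,0,0,0,0,0,0.5],[0,0,0,0,0,0,0.3],[0,0,0,0,0,0,0.3],[0,0,0,0,0,0,0.3],[0,0,0,0,0,0,0.3]]]'
python3 -m jog '[[[0,0,-0.3,0,0,0,0.3],[0,0,-0.7,0,0,0,0.3],[0,0,-0.8,0,0,0,0.3],[0,0,-0.8,0,0,0.0183,0.3],[0,0,-0.8,0,0,0.0183,0.3],[0,0,-0.1,0,0,0,0.3],[0,0,0,0,0,0,0.3]]]';python3 plan.py 555 55.8 185 95.65 46
```

```text
time: 39.2
tool_pos: [492.4, -425.7, 13.4]
tcp_rot: [180.0, 0.1, 108.8]
ft_force: [0.1, 1.5, 6.3]
finger_gap: 45.0
time: 40.08
tool_pos: [491.7, -425.0, 187.3]
tcp_rot: [180.0, 0.0, 95.7]
ft_force: [-0.2, -0.3, -1.5]
finger_gap: 45.1
at [ 491.7 -425.   187.3] [180.    0.   95.7] | turn x1 [0.     0.     0.0001] | shift total [9.444 2.206 0.045] x11 [0.859 0.201 0.004]
```

```bash
python3 -m jog '[[[0.86,0.2,0,0,0,0,0.3],[0.86,0.2,0,0,0,0,0.3],[0.86,0.2,0,0,0,0,0.3],[0.86,0.2,0,0,0,0,0.3],[0.86,0.2,0,0,0,0,0.3],[0.86,0.2,0,0,0,0,0.3],[0.86,0.2,0,0,0,0,0.3],[0.86,0.2,0,0,0,0,0.3],[0.86,0.2,0,0,0,0,0.3],[0.86,0.2,0,0,0,0,0.3],[0.85,0.2,0,0,0,0,0.3],[0,0,0,0,0,0,0.3]]]' >/dev/null
python3 -m jog '[[[0,0,0.6,0,0,0,0.3],[0,0,0.7,0,0,0,0.3],[0,0,0.3,0,0,0,0.3],[0,0,0,0,0,0,0.3]]]';python3 plan.py 555 55.8 22 95.65 46
```

```text
time: 42.08
tool_pos: [553.4, 55.5, 105.2]
tcp_rot: [-179.8, -0.0, 95.6]
ft_force: [-0.1, -0.2, -1.3]
finger_gap: 45.1
at [553.4  55.5 105.2] [-179.8   -0.    95.6] | turn x1 [-0.0006 -0.     -0.0001] | shift total [0.004 0.033 1.664] x2 [0.002 0.016 0.832]
```

```bash
python3 -m jog '[[[0,0.03,0.6,0,0,0,0.3],[0,0,0.6,0,0,0,0.3],[0,0,0.3,0,0,0,0.3],[0,0,0.16,0,0,0,0.3],[0,0,0,0,0,0,0.3],[0,0,0,0,0,0,0.3]]]'
python3 -m jog '[[[0,0,0,0,0,0,0.5],[0,0,0,0,0,0,0.72],[0,0,0,0,0,0,0.72],[0,0,0,0,0,0,0.72],[0,0,-0.4,0,0,0,0.72],[0,0,-0.8,0,0,0,0.72],[0,0,-0.9,0,0,0,0.72],[0,0,-0.9,0,0,0,0.72],[0,0,-0.5,0,0,0,0.72]]]'
python3 plan.py 513 -308.3 185 69.6 46
```

```text
time: 42.82
tool_pos: [557.5, 56.2, 25.4]
tcp_rot: [179.9, 0.0, 95.6]
ft_force: [-0.5, 0.5, -0.5]
finger_gap: 45.4
time: 43.95
tool_pos: [557.8, 56.2, 204.2]
tcp_rot: [179.7, 0.0, 95.6]
ft_force: [0.5, -0.5, 0.3]
finger_gap: 61.6
at [557.8  56.2 204.2] [179.7   0.   95.6] | turn x3 [ 0.0003 -0.      0.0241] | shift total [-7.145  1.7    0.383] x8 [-0.893  0.213  0.048]
```

```bash
python3 -m jog '[[[0,0,0,0,0,0.0241,0.8],[0,0,0,0,0,0.0241,0.8],[0,0,0,0,0,0.0241,0.8],[-0.89,0.21,0.05,0,0,0,0.8],[-0.89,0.21,0.05,0,0,0,0.8],[-0.89,0.21,0.05,0,0,0,0.8],[-0.89,0.21,0.05,0,0,0,0.8],[-0.89,0.21,0.05,0,0,0,0.8],[-0.89,0.21,0.05,0,0,0,0.8],[-0.89,0.21,0.05,0,0,0,0.8],[-0.89,0.21,0.05,0,0,0,0.8]]]' >/dev/null
python3 -m jog '[[[0,0,0.5,0,0,0,0.8],[0,0,0.4,0,0,0,0.8],[0,0,0,0,0,0,0.8],[0,0,0,0,0,0,0.8]]]';python3 plan.py 513 -308.3 9 69.6 46; python3 tins.py w5.png
```

```text
time: 45.82
tool_pos: [511.6, -306.4, 135.0]
tcp_rot: [180.0, 0.0, 69.7]
ft_force: [-0.4, 0.5, 0.6]
finger_gap: 68.8
at [ 511.6 -306.4  135. ] [180.    0.   69.7] | turn x1 [0.0001 0.     0.0001] | shift total [-0.027  0.04   2.521] x3 [-0.009  0.013  0.84 ]
table 0.8
903 [ 698.3 -287.5] yaw 54.0 -1.0 minrect [ 696.1 -288.6] [59. 24.] 75 px [532.  90.]
5168 [ 514.  -306.7] yaw 69.3 -0.94 minrect [ 513.6 -307.4] [61. 46.] 69 px [285. 209.]
3576 [ 393.7 -308.4] yaw 126.4 -0.96 minrect [ 393.  -309.8] [46. 52.] 34 px [135. 264.]
```

```bash
python3 -m jog '[[[-0.02,0.04,0.7,0,0,0,0.8],[0,0,0.7,0,0,0,0.8],[0,0,0.6,0,0,0,0.8],[0,0,0.35,0,0,0,0.8],[0,0,0.12,0,0,0,0.8],[0,0,0,0,0,0,0.5],[0,0,0,0,0,0,0.3],[0,0,0,0,0,0,0.3],[0,0,0,0,0,0,0.3],[0,0,0,0,0,0,0.3]]]'
python3 -m jog '[[[0,0,-0.3,0,0,0,0.3],[0,0,-0.7,0,0,0,0.3],[0,0,-0.8,0,0,0,0.3],[0,0,-0.8,0,0,-0.0241,0.3],[0,0,-0.8,0,0,-0.0241,0.3],[0,0,-0.1,0,0,-0.0241,0.3],[0,0,0,0,0,0,0.3]]]';python3 plan.py 561.6 -11.8 185 95.65 46
```

```text
time: 47.12
tool_pos: [513.5, -309.1, 12.0]
tcp_rot: [179.9, 0.0, 69.6]
ft_force: [-0.3, 0.2, 7.0]
finger_gap: 45.2
time: 48.0
tool_pos: [512.9, -308.7, 187.2]
tcp_rot: [179.9, 0.1, 95.6]
ft_force: [-0.9, -0.3, -2.0]
finger_gap: 44.9
at [ 512.9 -308.7  187.2] [1.799e+02 1.000e-01 9.560e+01] | turn x1 [ 0.0002  0.0002 -0.0002] | shift total [5.813 1.553 0.044] x7 [0.83  0.222 0.006]
```

```bash
python3 -m jog '[[[0.83,0.22,0,0,0,0,0.3],[0.83,0.22,0,0,0,0,0.3],[0.83,0.22,0,0,0,0,0.3],[0.83,0.22,0,0,0,0,0.3],[0.83,0.22,0,0,0,0,0.3],[0.83,0.22,0,0,0,0,0.3],[0.83,0.22,0,0,0,0,0.3],[0,0,0,0,0,0,0.3],[0,0,0.6,0,0,0,0.3],[0,0,0.7,0,0,0,0.3],[0,0,0.3,0,0,0,0.3],[0,0,0,0,0,0,0.3]]]';python3 plan.py 561.6 -11.8 21 95.65 46
```

```text
time: 49.5
tool_pos: [559.4, -12.2, 104.2]
tcp_rot: [-179.8, -0.0, 95.5]
ft_force: [0.2, 0.4, -1.2]
finger_gap: 45.1
at [559.4 -12.2 104.2] [-179.8   -0.    95.5] | turn x1 [-0.0005 -0.0001 -0.0004] | shift total [0.003 0.044 1.663] x2 [0.002 0.022 0.832]
```

```bash
python3 -m jog '[[[0,0.03,0.6,0,0,0,0.3],[0,0,0.6,0,0,0,0.3],[0,0,0.3,0,0,0,0.3],[0,0,0.2,0,0,0,0.3],[0,0,0,0,0,0,0.3],[0,0,0,0,0,0,0.3]]]'
python3 -m jog '[[[0,0,0,0,0,0,0.5],[0,0,0,0,0,0,0.72],[0,0,0,0,0,0,0.72],[0,0,0,0,0,0,0.72],[0,0,-0.4,0,0,0,0.72],[0,0,-0.8,0,0,0,0.72],[0,0,-0.9,0,0,0,0.72],[0,0,-0.9,0,0,0,0.72],[0,0,-0.5,0,0,0,0.72]]]'
python3 plan.py 395.7 -314.3 185 124.7 46
```

```text
time: 50.25
tool_pos: [563.2, -11.7, 21.8]
tcp_rot: [179.9, 0.0, 95.6]
ft_force: [0.6, -0.2, -1.4]
finger_gap: 45.4
time: 51.38
tool_pos: [563.7, -11.8, 200.7]
tcp_rot: [179.7, 0.1, 95.6]
ft_force: [1.0, -0.6, -0.4]
finger_gap: 61.4
at [563.7 -11.8 200.7] [1.797e+02 1.000e-01 9.560e+01] | turn x3 [ 0.0003  0.0001 -0.0269] | shift total [-3.062 -6.206  0.314] x8 [-0.383 -0.776  0.039]
```

```bash
python3 -m jog '[[[0,0,0,0,0,-0.0269,0.8],[0,0,0,0,0,-0.0269,0.8],[0,0,0,0,0,-0.0269,0.8],[-0.38,-0.776,0.04,0,0,0,0.8],[-0.38,-0.776,0.04,0,0,0,0.8],[-0.38,-0.776,0.04,0,0,0,0.8],[-0.38,-0.776,0.04,0,0,0,0.8],[-0.38,-0.776,0.04,0,0,0,0.8],[-0.38,-0.776,0.04,0,0,0,0.8],[-0.38,-0.776,0.04,0,0,0,0.8],[-0.38,-0.776,0.04,0,0,0,0.8]]]' >/dev/null
python3 -m jog '[[[0,0,0.5,0,0,0,0.8],[0,0,0.4,0,0,0,0.8],[0,0,0,0,0,0,0.8],[0,0,0,0,0,0,0.8]]]';python3 plan.py 395.7 -314.3 9 124.7 46; python3 tins.py w6.png
```

```text
time: 53.25
tool_pos: [394.0, -313.6, 136.2]
tcp_rot: [180.0, 0.1, 124.7]
ft_force: [-1.1, -0.6, 1.2]
finger_gap: 68.4
at [ 394.  -313.6  136.2] [1.800e+02 1.000e-01 1.247e+02] | turn x1 [ 0.0001  0.0003 -0.    ] | shift total [-0.031  0.02   2.545] x3 [-0.01   0.007  0.848]
table 0.8
5142 [ 394.2 -313.5] yaw 124.8 -0.94 minrect [ 394.5 -314. ] [46. 61.] 35 px [283. 209.]
```

```bash
python3 -m jog '[[[-0.01,0.01,0.7,0,0,0,0.8],[0,0,0.7,0,0,0,0.8],[0,0,0.6,0,0,0,0.8],[0,0,0.35,0,0,0,0.8],[0,0,0.15,0,0,0,0.8],[0,0,0,0,0,0,0.5],[0,0,0,0,0,0,0.3],[0,0,0,0,0,0,0.3],[0,0,0,0,0,0,0.3],[0,0,0,0,0,0,0.3]]]'
python3 -m jog '[[[0,0,-0.3,0,0,0,0.3],[0,0,-0.7,0,0,0,0.3],[0,0,-0.8,0,0,0,0.3],[0,0,-0.8,0,0,0.0269,0.3],[0,0,-0.8,0,0,0.0269,0.3],[0,0,-0.1,0,0,0.0269,0.3],[0,0,0,0,0,0,0.3]]]';python3 plan.py 568.3 -79.5 187 95.65 46
```

```text
time: 54.55
tool_pos: [394.9, -314.1, 10.7]
tcp_rot: [180.0, 0.1, 124.7]
ft_force: [0.4, 0.9, 6.1]
finger_gap: 45.2
time: 55.42
tool_pos: [394.4, -313.6, 186.0]
tcp_rot: [179.9, 0.1, 95.7]
ft_force: [0.2, 0.5, -2.5]
finger_gap: 45.3
at [ 394.4 -313.6  186. ] [1.799e+02 1.000e-01 9.570e+01] | turn x1 [0.0002 0.0002 0.0001] | shift total [ 4.316  3.922 -0.02 ] x7 [ 0.617  0.56  -0.003]
```

```bash
python3 -m jog '[[[0.617,0.56,0,0,0,0,0.3],[0.617,0.56,0,0,0,0,0.3],[0.617,0.56,0,0,0,0,0.3],[0.617,0.56,0,0,0,0,0.3],[0.617,0.56,0,0,0,0,0.3],[0.617,0.56,0,0,0,0,0.3],[0.617,0.56,0,0,0,0,0.3],[0,0,0,0,0,0,0.3],[0,0,0.4,0,0,0,0.3],[0,0,0.4,0,0,0,0.3],[0,0,0,0,0,0,0.3]]]';python3 plan.py 568.3 -79.5 20 95.65 46
python3 - <<'E'
from h import *
cap('wrist','w7.png')
E
```

```text
time: 56.8
tool_pos: [565.2, -79.5, 140.7]
tcp_rot: [-179.6, -0.1, 95.6]
ft_force: [0.2, -1.0, -1.3]
finger_gap: 45.5
at [565.2 -79.5 140.7] [-1.796e+02 -1.000e-01  9.560e+01] | turn x1 [-0.001  -0.0003 -0.0002] | shift total [-0.007  0.061  2.414] x3 [-0.002  0.02   0.805]
```

View pics/w7.png

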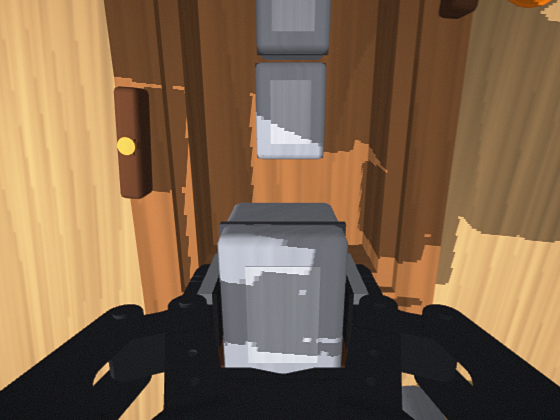

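The last tin is in the jaws at about (282,290) px, lined up with the free slot. Two placed tins show above it, at (290,110) and (293,25). Lowering.

```bash
python3 -m jog '[[[0,0.04,0.5,0,0,0,0.3],[0,0,0.6,0,0,0,0.3],[0,0,0.5,0,0,0,0.3],[0,0,0.4,0,0,0,0.3],[0,0,0.25,0,0,0,0.3],[0,0,0.12,0,0,0,0.3],[0,0,0,0,0,0,0.3],[0,0,0,0,0,0,0.3]]]'
python3 -m jog '[[[0,0,0,0,0,0,0.5],[0,0,0,0,0,0,0.72],[0,0,0,0,0,0,0.72],[0,0,0,0,0,0,0.72],[0,0,-0.4,0,0,0,0.72],[0,0,-0.8,0,0,0,0.72],[0,0,-0.9,0,0,0,0.72],[0,0,-0.9,0,0,0,0.72],[0.5,0,-0.9,0,0,0,0.2],[0.9,0,-0.9,0,0,0,0],[0,0,0,0,0,0,0],[0,0,0,0,0,0,0]]]'
python3 - <<'E'
from fit import *
st();a,d,P=cap('wrist');p=cloud(d,P);c,s=np.cos(np.radians(5.65)),np.sin(np.radians(5.65))
def rep(p,lo=35,hi=62):
    q=p[...,:2]-[558.3,22];l=np.stack([q@[c,s],q@[-s,c],p[...,2]],-1)
    m=(abs(l[...,0])<63)&(abs(l[...,1])<143)&(l[...,2]>45)&(l[...,2]<57)
    n,L,S,_=cv2.connectedComponentsWithStats(m.astype(np.uint8),connectivity=4)
    for i in range(1,n):
        if S[i,4]>60: w=l[L==i];print('  tin',S[i,4],np.round(cv2.minAreaRect(w[:,:2].astype(np.float32))[0],1),np.median(w[:,2]).round(1))
    for nm,sg in(('L',1),('R',-1)):
        m=(abs(l[...,0])<40)&(abs(l[...,1]-sg*164)<45)&(l[...,2]>85)&(l[...,2]<145);w=l[m]
        if len(w)>50: f=np.polyfit(w[:,2],w[:,1]*sg,1);print('  flap',nm,len(w),'y at z72.5,134:',np.polyval(f,[72.5,134]).round(1),'top',np.percentile(w[:,2],98).round(0))
rep(p)
for n,dz in(('scene',-1.2),('side',2.1)):
    a,d,P=cap(n,n+'3.png');print(n);rep(cloud(d,P)-[0,0,dz])
E
```

```text
time: 57.85
tool_pos: [570.8, -79.2, 27.1]
tcp_rot: [179.9, 0.0, 95.6]
ft_force: [-0.1, 0.1, -1.2]
finger_gap: 45.4
time: 59.35
tool_pos: [563.3, -10.2, 266.1]
tcp_rot: [179.9, 0.0, 95.7]
ft_force: [0.6, 0.4, -0.6]
finger_gap: -0.0
{'time': 59.35, 'tool_pos': [563.28, -10.24, 266.11], 'tcp_rot': [179.93, 0.04, 95.66], 'ft_force': [0.62, 0.43, -0.62], 'finger_gap': -0.01, 'joint_pos': [-6.24, 1.03, 88.42, -0.02, 90.48, -11.9]}
  tin 3350 [  1.4 100.2] 52.9
  tin 2823 [ 2.8 34.6] 52.8
  tin 2418 [  1.3 -32.3] 52.7
  tin 1785 [   2.7 -100.5] 52.7
scene
  tin 445 [ 2.4 64.5] 51.2
  tin 240 [  1.5 -35.7] 51.3
  tin 225 [   2.2 -102.4] 51.7
  flap L 297 y at z72.5,134: [157.6 173.8] top 134.0
  flap R 213 y at z72.5,134: [170.9 168.2] top 138.0
side
  tin 918 [  1.9 -29.3] 51.0
  flap L 552 y at z72.5,134: [168.3 180.3] top 133.0
  flap R 493 y at z72.5,134: [161.4 161.4] top 135.0
```

View pics/side3.png

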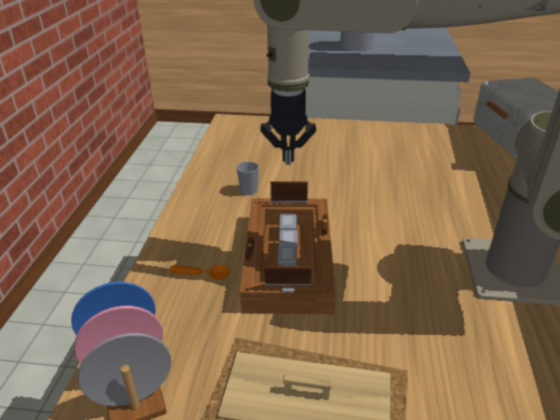

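All four tins are down in the well (tops about 52 mm). Next I'll close the left flap, starting from outside it.

```bash
python3 -m jog '[[[0.8,0,0,0,0,0,0],[0.8,0,0,0,0,0,0],[0.8,0,0,0,0,0,0],[0.8,0,0,0,0,0,0],[0.8,0,0,0,0,0,0],[0.8,0,0,0,0,0,0],[0,0,0.6,0,0,0,0],[0,0,0.6,0,0,0,0],[0,0,0.6,0,0,0,0],[0,0,0.6,0,0,0,0],[0,0,0,0,0,0,0],[0,0,0,0,0,0,0]]]'; python3 plan.py 537.6 231 121 95.65 46;python3 plan.py 555 57 74 95.65 46
```

```text
time: 61.0
tool_pos: [540.1, 228.3, 145.9]
tcp_rot: [180.0, 0.0, 95.6]
ft_force: [0.2, -0.4, 0.9]
finger_gap: -0.2
at [540.1 228.3 145.9] [180.    0.   95.6] | turn x1 [ 0.      0.     -0.0002] | shift total [ 0.059 -0.045  0.497] x1 [ 0.059 -0.045  0.497]
at [540.1 228.3 145.9] [180.    0.   95.6] | turn x1 [ 0.      0.     -0.0002] | shift total [-3.438 -0.041  1.437] x5 [-0.688 -0.008  0.287]
```

```bash
python3 -m jog '[[[0.06,-0.045,0.5,0,0,0,0],[0,0,0,0,0,0,0]]]'
python3 -m jog '[[[-0.2,0,0,0,0,0,0],[-0.2,0,0.02,0,0,0,0],[-0.3,0,-0.04,0,0,0,0],[-0.3,0,0.04,0,0,0,0],[-0.27,0,0.13,0,0,0,0],[-0.22,0,0.2,0,0,0,0],[-0.15,0,0.26,0,0,0,0],[-0.05,0,0.19,0,0,0,0],[-0.01,0,0.1,0,0,0,0],[0,0,0.04,0,0,0,0],[0,0,0,0,0,0,0]]]'; python3 plan.py 545 146 74 95.65
```

```text
time: 61.25
tool_pos: [536.7, 231.2, 120.0]
tcp_rot: [-179.9, 0.0, 95.6]
ft_force: [0.5, 0.3, 0.5]
finger_gap: 0.0
time: 62.62
tool_pos: [545.1, 146.3, 75.4]
tcp_rot: [-179.9, 0.1, 95.6]
ft_force: [-14.5, -5.5, 25.1]
finger_gap: -0.0
at [545.1 146.3  75.4] [-1.799e+02  1.000e-01  9.560e+01] | turn x1 [-0.0002  0.0002 -0.    ] | shift total [-0.005 -0.003  0.028] x1 [-0.005 -0.003  0.028]
```

```bash
python3 -m jog '[[[0,0,-0.8,0,0,0,0],[0,0,-0.8,0,0,0,0],[0,0,-0.8,0,0,0,0],[-0.84,0,0,0,0,0,0],[-0.84,0,0,0,0,0,0],[-0.84,0,0,0,0,0,0],[-0.84,0,0,0,0,0,0],[-0.84,0,0,0,0,0,0],[-0.84,0,0,0,0,0,0],[-0.84,0,0,0,0,0,0],[-0.84,0,0,0,0,0,0],[0,0,0,0,0,0,0]]]'
python3 -m jog '[[[0,0,0.4,0,0,0,0],[0,0,0.4,0,0,0,0],[0,0,0,0,0,0,0]]]';python3 plan.py 579 -187 121 95.65
```

```text
time: 64.12
tool_pos: [577.9, -190.2, 192.2]
tcp_rot: [-179.9, 0.0, 95.4]
ft_force: [0.4, 0.6, 0.0]
finger_gap: 0.2
time: 64.5
tool_pos: [576.4, -185.6, 149.3]
tcp_rot: [-179.7, -0.2, 95.7]
ft_force: [1.1, 0.4, 0.3]
finger_gap: -0.2
at [ 576.4 -185.6  149.3] [-179.7   -0.2   95.7] | turn x1 [-0.0009 -0.0005  0.0001] | shift total [-0.033  0.049  0.567] x1 [-0.033  0.049  0.567]
```

```bash
python3 -m jog '[[[-0.03,0.045,0.56,0,0,0,0],[0,0,0,0,0,0,0]]]'
python3 -m jog '[[[0.2,0,0,0,0,0,0],[0.2,0,0.02,0,0,0,0],[0.3,0,-0.04,0,0,0,0],[0.3,0,0.04,0,0,0,0],[0.27,0,0.13,0,0,0,0],[0.22,0,0.2,0,0,0,0],[0.15,0,0.26,0,0,0,0],[0.05,0,0.19,0,0,0,0],[0.01,0,0.1,0,0,0,0],[0,0,0.04,0,0,0,0],[0,0,0,0,0,0,0]]]'
python3 -m jog '[[[0,0,-0.8,0,0,0,0],[0,0,-0.8,0,0,0,0],[0,0,-0.8,0,0,0,0],[0,0,-0.8,0,0,0,0],[0,0,-0.8,0,0,0,0],[0,0,0,0,0,0,0],[0,0,0,0,0,0,0]]]'
python3 - <<'E'
from fit import *
c,s=np.cos(np.radians(5.65)),np.sin(np.radians(5.65))
for n,dz in(('scene',-1.2),('side',2.1),('wrist',.8)):
    a,d,P=cap(n,n+'4.png');p=cloud(d,P)-[0,0,dz];q=p[...,:2]-[558.3,22];l=np.stack([q@[c,s],q@[-s,c],p[...,2]],-1)
    for nm,sg in(('L',1),('R',-1)):
        m=(abs(l[...,0])<45)&(l[...,1]*sg>105)&(l[...,1]*sg<160)&(l[...,2]>40);w=l[m]
        if len(w)>50: f=np.polyfit(w[:,1]*sg,w[:,2],1);print(n,nm,len(w),'z',np.percentile(w[:,2],[5,50,95]).round(1),'slope',f[0].round(3))
    m=(abs(l[...,0])<60)&(abs(l[...,1])<100)&(l[...,2]>58);print(n,'high in well',m.sum())
    if n=='scene':
        m=(p[...,2]>9)&(p[...,2]<16)&(p[...,1]>300)&(p[...,1]<540)&(p[...,0]>290)&(p[...,0]<680);print('panel mean',p[m].mean(0))
E
```

```text
time: 64.75
tool_pos: [579.3, -187.5, 122.9]
tcp_rot: [-179.8, -0.1, 95.7]
ft_force: [-1.5, -0.6, -0.0]
finger_gap: -0.0
time: 66.12
tool_pos: [572.2, -104.4, 77.9]
tcp_rot: [-180.0, -0.0, 95.6]
ft_force: [0.6, -0.1, 0.1]
finger_gap: 0.1
time: 67.0
tool_pos: [572.5, -104.4, 278.1]
tcp_rot: [180.0, 0.0, 95.6]
ft_force: [0.1, -0.7, -1.0]
finger_gap: -0.3
scene L 388 z [52.3 75.6 79.5] slope 0.098
scene R 3602 z [ 75.8 539.5 687.6] slope 0.727
scene high in well 809
panel mean [487.89511751 408.70574616  12.05982688]
side L 645 z [72.6 74.9 77.2] slope 0.005
side R 2070 z [ 55.3 355.4 540.2] slope -7.55
side high in well 2876
wrist R 47456 z [ 76.8 346.1 367.2] slope -4.417
wrist high in well 0
```

View pics/scene4.png

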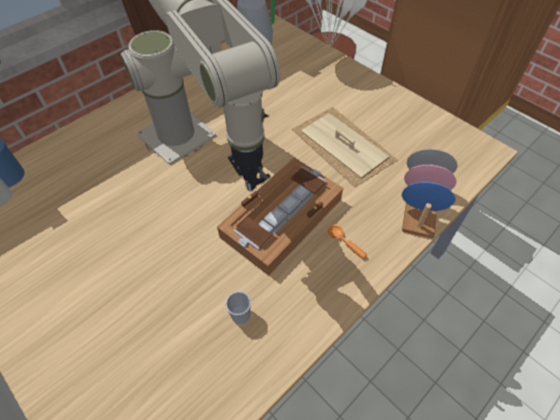

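Left flap looks shut; the arm hides most of the right one. I'll back off toward -y and measure it.

```bash
python3 -m jog '[[[-0.8,0,-0.2,0,0,0,0],[-0.8,0,-0.2,0,0,0,0],[-0.8,0,0,0,0,0,0],[-0.8,0,0,0,0,0,0],[0,0,0,0,0,0,0],[0,0,0,0,0,0,0]]]'
python3 - <<'E'
from fit import *
c,s=np.cos(np.radians(5.65)),np.sin(np.radians(5.65))
for n,dz in(('scene',-1.2),('side',2.1),('wrist',.8)):
    a,d,P=cap(n,n+'5.png');p=cloud(d,P)-[0,0,dz];q=p[...,:2]-[558.3,22];l=np.stack([q@[c,s],q@[-s,c],p[...,2]],-1)
    for nm,sg in(('L',1),('R',-1)):
        m=(abs(l[...,0])<45)&(l[...,1]*sg>108)&(l[...,1]*sg<157)&(l[...,2]>58)&(l[...,2]<150);w=l[m]
        if len(w)>50: f=np.polyfit(w[:,1]*sg,w[:,2],1);print(n,nm,len(w),'z',np.percentile(w[:,2],[5,50,95]).round(1),'slope',f[0].round(3))
    m=(abs(l[...,0])<60)&(abs(l[...,1])<98)&(l[...,2]>58)&(l[...,2]<150);print(n,'high in well',m.sum())
E
```

```text
time: 67.9
tool_pos: [587.9, -263.0, 297.1]
tcp_rot: [-179.9, -0.1, 95.6]
ft_force: [-0.2, 0.3, -1.0]
finger_gap: -0.1
scene L 315 z [71.5 75.6 79.1] slope -0.004
scene R 421 z [72.9 76.4 80.1] slope -0.034
scene high in well 2
side L 581 z [72.5 74.9 77. ] slope -0.003
side R 334 z [73.8 76.  78.7] slope -0.007
side high in well 0
wrist R 4296 z [75.3 76.7 78.1] slope -0.022
wrist high in well 0
```

View pics/wrist5.png

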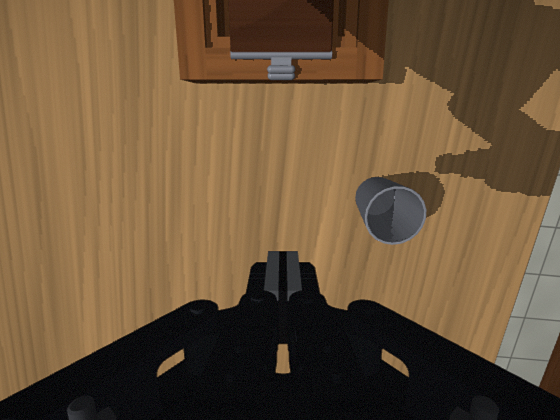

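The wrist view shows the right flap level at (282,25) px and the cup upright at (392,210). Both flaps measure flat, with their tops at about 76 mm. Handing in.

```bash
python3 -c "
from bench import job
print(job.hand_in())"
```

```text
the job is handed in; nothing more can be done
None
```

I carried out every step and handed the job in at about 68 s on the robot's clock; no verdict is reported.

- **Turn buttons:** I gripped and turned both; they measured about 85° and 86° (1.49 and 1.51 rad), with the panel still in its frame.
- **Panel:** I lifted it by its handle and laid it on the cork mat. A rough depth check put its centre within about 1 cm of the mat's centre, which I judged by eye from the picture.
- **Tins:** All four stand in a row down the well. The wrist camera put them at y of about 100, 35, -32 and -101 mm in the caddy, tops about 52 mm above the counter. One tin was knocked toward another during the run, so I measured it again before picking it up.
- **Flaps:** After I backed off, all the cameras that could see them showed both flaps level. Tops were 75–77 mm (76 mm expected when shut), with slopes of 0.034 or less.
- **Cup and spoon:** They looked undisturbed in the last pictures; I did not measure them.

The disagreements were in measurement only. The first scene and side camera fits of the caddy differed by about 11 mm in y, so I used the wrist camera instead. My first check of the right flap gave nonsense because the arm was in the way, and I repeated it from clear. No final check failed.

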